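# Lock the push-and-turn cap on the safety jar

## Robot

A 7-joint arm with a two-finger parallel gripper is mounted at the origin on a cart in front of the work surface, level with it; the furniture and walls round the work are solid. World frame = base frame: x ahead of the robot, y to its left, z up, the work surface at z = 0. Lengths are in m, angles in rad, forces in N, time in s.
With the tool pointing down it reaches from about 0.35 to 0.9 m from the base axis. Payload 19.9 kg.
Tool frame: the origin (TCP) lies midway between the tips of the shut fingers; the grasp point (between the pads) lies 19 mm behind it; y points along the fingers, z is the direction in which the jaws open and shut, and the axes are right-handed (so a half turn about y gives the same grasp; the last joint's range is limited). The gripper opens to 85 mm and grips with 20 to 120 N. Pads are 22 mm wide; open, the fingers measure 114 mm over their backs; the gripper's body (76 mm by 85 mm) begins 54 mm behind the grasp point. The pads swing forward as they close: fully open they stand 13 mm farther back than shut.
Start: joints at [1.149, 0.417, -0.01, 1.614, 0.005, 1.111, -0.053], TCP at [0.232, -0.58, 0.231] pointing down, gripper open.
Joint ranges: [-2.81, 2.81], [-0.39, 2.02], [-1.27, 1.25], [0.06, 2.57], [-1.19, 4.33], [0.19, 2], [-2.82, 2.82]. Speed limits (rad/s): [1.89, 1.89, 2.39, 2.39, 3.01, 3.01, 3.01].

## Interface

Orientations are given as [roll, pitch, yaw] about the fixed x, y, z axes, in that order (R = Rz(yaw) Ry(pitch) Rx(roll)).
In Python, from bench import ctrl gives the robot as it stands. The module is installed in compiled form; this text tells all that it offers.
- The arm moves only by the tool move_arm, never from a script. Its argument "moves" is a list of rows, each an object with "hand": the gripper's target within -1 to 1 (shut at 1, half-way at 0, fully open at -1); "translation": the shift along the tool's x, y, z in m, a list of three; "spin": the turn about the tool's y in degrees. In form: [{"hand": hand, "translation": [x, y, z], "spin": spin}, ...]. A call has 1 to 20 rows; each row is the pose to reach, as a shift and turn from the pose measured when the call began, along the tool's axes at that moment; what a row does not reach only later rows make up. A row lasts 1/12 s, in which the tool goes at most 41.7 mm and 7.16 degrees, less where a joint would pass 70% of its speed; a pose out of reach is approached as far as the arm can. A call with a gripper value outside its range is refused whole. The fingers move at their own pace and stop on an object; the grip force is fixed at half the most. Time passes only in rows, so rows that repeat a pose let the fingers close. It gives the time, the measured TCP pose, the force and the opening at its end, in the units of the state.
- ctrl.get_state(): the state, without advancing time (a new reading comes with each control period).
- ctrl.snapshot(name): name is "side" or "top"; returns a dict with "frame" (420x560x3 uint8, red, green, blue), "range_z" (420x560 float32, m along the optical axis (not along the pixel's ray), 0 where there is no reading), "K" (3x3 intrinsics, pixels), "k1" (the pictures are not rectified: a ray, as slopes to the right and down, at radius r is drawn at 1 + k1 r^2 times it, then the intrinsics apply), "world_from_camera" (4x4, takes a point from camera to world coordinates). Camera axes: x right, y down, z forward; pixel columns grow to the right and rows downward; lengths in m; the calibration is good to about 2 mm. A picture is of the moment at which its call begins.
- ctrl.close_job(): hands the job in, once; it reports no verdict.
Trained networks look in the newest picture that a camera, given by its name, has taken for a name from the list of things; names that differ only in an ending like _2 or _b are one class to them, and where a whole thing is asked for, a point or a joint stands for the part that bears it (a point fixed in the world has none). Each returns a list of dicts, best first, with "score" (0 to 1); they miss things now and then, are a little off and sometimes report something else, mostly with a low value. They report only what shows in the picture. A call takes as long as a camera call.
- ctrl.outline_of(camera, target): "pixels" (420x560 bool, what is visible of it) and "extent" ([left, top, width, height] in pixels, round what is visible of it).
The state is a dict: "t": time; "joint_positions": joint angles; "qvel": joint speeds; "joint_efforts": joint torques, N m; "tcp_pos": TCP position; "tool_rot": TCP orientation; "force": force on the tool from outside, world axes, zero at the start; "wrist_torque": the same for the moment, N m; "width": finger opening in m.
Only numpy, scipy, OpenCV 4.12 (cv2) and the standard library are available. Lean on these libraries where they do the work, as an engineer would, in place of code of your own. Each camera call takes 0.05 s, during which the arm holds its last target. There are 200 camera calls.

## Task

Pick up the orange safety cap and close the white jar in the blue bench holder with it: fit it over the neck with its white bar in line with the white dots, press it down gently against the spring, keep it pressed while you turn it clockwise (seen from above) until it stops with its bar at the red dots, then let it spring up so that it is locked, and let go. Never bear down hard on the jar, and leave the other things on the bench where they are.

Things in the scene. Friction and masses are not known exactly. Their poses are not given: they have to be found in the camera images.
- cap: Loose round orange cap, 54 mm across its knurled side, 31 mm tall, 60 g, open below, upright on the bench. Origin: centre of its lower rim; z up. White bar on its flat top along its x axis. Two inner lugs, 24 degrees wide, 1-5 mm above the rim, inward to radius 18.8 mm, under the bar's ends (+x, -x). Inside: radius 23.5 mm, 25 mm deep. Same after half a turn.
- holder: Fixed blue holder: plate 112x112x8 mm, clamp ring 88 mm across, 50 mm high, gripping an upright white jar (68 mm across, neck 34 mm across) on the same axis; jar cannot move. Origin: centre of the underside, on the bench; z up. The neck's rim stands 122 to 150 mm above the bench: not measured, to be felt. A clamp knob sticks out at +y, 30 mm up, to 65 mm from the axis.
- white_dot (a point): One of two white dots (other: half a turn on) on the clamp ring, at +70 degrees from the holder's x axis, anticlockwise from above, 51 mm up. Cap goes on with its x axis here (57 to 136 degrees will do): its lugs pass between two neck hooks (9 mm below the rim) and it rests on the pad, lower rim 15 mm below the neck's rim. Elsewhere the lugs land on the hooks, 5 mm higher.
- red_dot (a point): One of two red dots (other: half a turn on), on the ring at the holder's +x, 51 mm up. Cap pressed 7.5 mm down from resting on the pad clears the hooks' lips; at 9 mm it meets a hard stop. Turned clockwise from above while down, it stops with its x axis 5 to 9 degrees past the red dot; let up, lugs rise into pockets: locked, lower rim 18.5 mm below the neck's rim.
- pad (a joint): Black sprung pad, 26 mm across, in the mouth of the jar's neck, standing 10 mm above its rim. Value: how far it is pushed down, m: 0 free, 0.009 at its hard stop (still 1 mm proud of the rim, so it alone carries the cap's push). Spring: 3 N at 0, 1 N more per mm (12 N at 9 mm). Under 25 N is gentle enough. With the cap locked it reads 0.0035.
- vial_4: Small vial with a blue screw cap, 21 mm across, 51 mm tall: leave alone.
- pipette_bulb_1: Red rubber bulb, 56 x 67 x 49 mm: leave alone.
- timer: Flat white timer, 68 x 77 x 16 mm: leave alone.
- brown_bottle: Brown bottle with a black cap, 70 mm across, 156 mm tall: leave alone.

How it is judged:
On the way, in this order (a step that is already met when the one before it is completed fails the run):
1. the cap is lifted clear of the bench, away from the jar (height (world z) of cap above 0.03 m and horizontal distance between cap and holder above 0.1 m), for 0.1 s.
2. the cap is over the neck and pressed down against the spring by 6.5 mm or more (horizontal distance between cap and holder below 0.005 m and value of joint pad above 0.0065 m), for 0.1 s.
At the end, for the whole second after the job is handed in: The cap stands upright (within 0.08 rad) and centred (5 mm) on the jar's neck with its bar within 0.22 rad of the red dots, has sprung up into the hooks (pad held down by 2.2 to 5 mm, cap's lower rim 95 to 138 mm above the bench) and is at rest (horizontal distance between cap and holder below 0.005 m and angle between the x axis of cap and the x axis of holder, either way round below 0.22 rad and angle between cap's own z axis and vertical below 0.08 rad and height (world z) of cap between 0.095 and 0.138 m and value of joint pad between 0.0022 and 0.005 m and linear speed of cap below 0.01 m/s); the robot touches nothing.
It fails at once if the cap is pressed down on the pad with more than 25 N (contact force between cap and pad above 25 N).
It fails at once if the cap is forced against jar and hooks: more than 80 N, all contacts added up (contact force between cap and holder above 80 N).
It fails at once if the robot itself pushes on the holder or jar with more than 15 N (contact force between the arm and holder above 15 N).
It fails at once if a bystander is moved by more than 20 mm (distance of any of vial_4, pipette_bulb_1, timer, brown_bottle from where it was at the start of the episode above 0.02 m).
It also fails if it takes over 72 s, if anything falls off the work surface, if the arm or the gripper's body presses on something with over 40 N, if the wrist force passes 120 N, or if a joint passes its speed limit or range.

## Working session

There is one attempt and no reset: what is moved stays moved. The work goes in short steps, Python scripts to look and compute and a tool call to move; the robot and the scene stay as the last step left them, time stands still between calls to the robot, and variables do not carry over. Pictures are saved under pics/ and viewed, on a budget of 10 in all, crops included, one or two more only if the job needs it, and the job is handed in when it is done.

Besides the shell and the picture viewer there is one more tool, called after "Emit:" as name(argument=value, ...), one argument or row to a line, values as JSON. move_arm: Moves the arm, as the interface text tells. Its arguments: {"type":"object","properties":{"moves":{"type":"array"}},"required":["moves"]}

```bash
mkdir -p pics
cat > h.py <<'E'
import numpy as np, cv2
from bench import ctrl
def pts(s,mask=None):
    z=s["range_z"]; K=s["K"]; v,u=np.nonzero((z>0) if mask is None else (z>0)&mask)
    D=np.array([s["k1"],0,0,0,0],float)
    p=cv2.undistortPoints(np.stack([u,v],1).astype(float)[:,None],K,D)[:,0]
    zz=z[v,u]; P=np.c_[p*zz[:,None],zz]; T=s["world_from_camera"]
    return P@T[:3,:3].T+T[:3,3],u,v
def save(s,n,crop=None,f=1):
    im=s["frame"][...,::-1]
    if crop: l,t,w,h=crop; im=im[t:t+h,l:l+w]
    cv2.imwrite("pics/"+n,cv2.resize(im,None,fx=f,fy=f,interpolation=cv2.INTER_CUBIC))
E
python3 - <<'E'
from h import *
np.set_printoptions(precision=4,suppress=True)
print(ctrl.get_state())
ims=[]
for c in("side","top"):
    s=ctrl.snapshot(c); ims.append(s["frame"])
    print(c,s["K"].tolist(),s["k1"],s["world_from_camera"])
    for n in("cap","holder","white_dot","red_dot","pad","vial_4","pipette_bulb_1","timer","brown_bottle"):
        for o in ctrl.outline_of(c,n)[:2]:
            P,u,v=pts(s,o["pixels"])
            print(n,round(o["score"],2),o["extent"],np.median(P,0),np.percentile(P,2,0),np.percentile(P,98,0)) if len(P) else print(n,"nodepth")
cv2.imwrite("pics/a.png",cv2.resize(np.vstack(ims)[...,::-1],None,fx=.71,fy=.71,interpolation=cv2.INTER_AREA))
E
```

```text
{'t': 0.0, 'joint_positions': array([ 1.1485,  0.418 , -0.0103,  1.6142,  0.0047,  1.1107, -0.053 ]), 'qvel': array([ 0.0001, -0.0001,  0.0019, -0.0008,  0.0004,  0.0002, -0.0013]), 'joint_efforts': array([  0.0009, -86.4444,   0.6789, -43.4896,   0.0192,   0.0074,
        -0.    ]), 'tcp_pos': array([ 0.2322, -0.5799,  0.2306]), 'tool_rot': array([-1.5721, -0.0001, -2.7607]), 'force': array([-0.5946, -0.1445, -0.2045]), 'wrist_torque': array([ 0.0031, -0.0051,  0.0231]), 'width': 0.08537635332744035}
side [[421.64163684726736, 0.0, 278.43009636773763], [0.0, 421.64163684726736, 214.17107617778908], [0.0, 0.0, 1.0]] 0.030664288111604102 [[ 0.9107  0.3313 -0.2468  0.8721]
 [ 0.4131 -0.7291  0.5456 -0.7177]
 [ 0.0008 -0.5988 -0.8009  1.1601]
 [ 0.      0.      0.      1.    ]]
cap 0.61 [246.4, 204.2, 17.7, 6.5] [0.4379 0.0454 0.0289] [0.4235 0.0207 0.0156] [0.4572 0.0655 0.0348]
white_dot 0.98 [197.9, 304.7, 52.7, 56.0] [ 0.5542 -0.3904  0.0462] [ 0.4787 -0.4382  0.0029] [ 0.6027 -0.3163  0.1465]
red_dot 0.85 [193.2, 307.2, 51.3, 48.9] [ 0.5537 -0.3906  0.0472] [ 0.478  -0.4379  0.0034
[... 873 characters left out ...]
lder 0.71 [365.3, 187.4, 49.8, 44.6] [ 0.5302 -0.3582  0.0478] [ 0.4768 -0.4186  0.0035] [ 0.6    -0.3144  0.1486]
white_dot 0.57 [366.9, 186.5, 45.1, 45.9] [ 0.5304 -0.3591  0.0479] [ 0.474  -0.4187  0.0034] [ 0.6002 -0.3146  0.1486]
red_dot 0.67 [367.6, 185.2, 45.2, 46.0] [ 0.53   -0.3573  0.0457] [ 0.4749 -0.4212  0.0004] [ 0.6002 -0.3083  0.1486]
pipette_bulb_1 0.59 [396.9, 161.5, 19.9, 17.7] [ 0.6727 -0.4223  0.0389] [ 0.6538 -0.4637  0.0111] [ 0.6983 -0.3999  0.0498]
timer 0.87 [128.8, 222.8, 24.1, 21.7] [0.4716 0.4457 0.0136] [0.444  0.4138 0.0071] [0.4996 0.4792 0.0184]
brown_bottle 0.8 [119.0, 174.3, 34.1, 27.6] [0.6016 0.4297 0.1108] [ 0.577   0.4083 -0.0002] [0.6426 0.478  0.1576]
```

View pics/a.png

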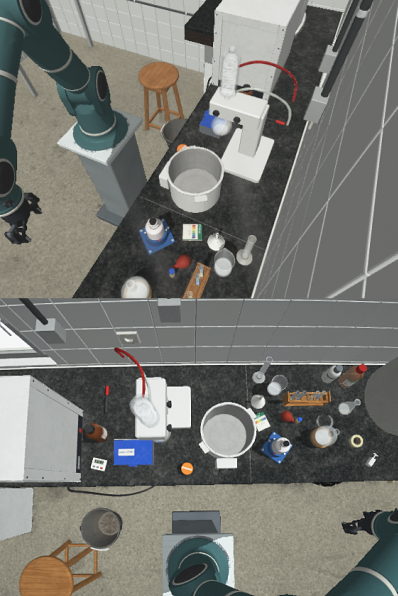

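Run:
```python
from h import *
ims=[]
t=ctrl.snapshot("top")["frame"]; s=ctrl.snapshot("side")["frame"]
def c(f,l,tt,w,h): return cv2.resize(f[tt:tt+h,l:l+w],(390,290),interpolation=cv2.INTER_CUBIC)
a=np.hstack([c(t,244,220,40,30),c(t,350,175,80,60)]); b=np.hstack([c(s,235,195,40,30),c(s,184,295,80,60)])
cv2.imwrite("pics/b.png",np.vstack([a,b])[...,::-1])
```

```text
(no output)
```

View pics/b.png

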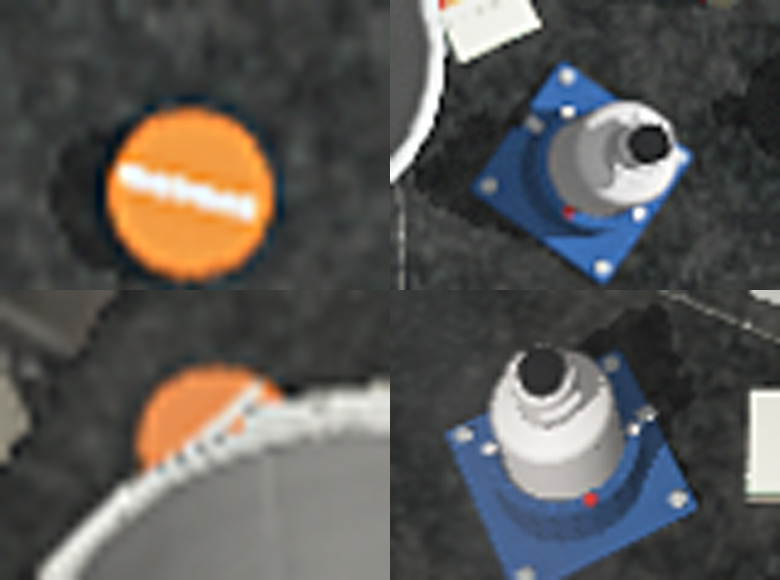

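```bash
cat >> h.py <<'E'
def ray(s,u,v,h):
    p=cv2.undistortPoints(np.array([[[u,v]]],float),s["K"],np.array([s["k1"],0,0,0,0],float))[0,0]
    T=s["world_from_camera"]; d=T[:3,:3]@np.array([*p,1]); return T[:3,3]+d*(h-T[2,3])/d[2]
E
python3 - <<'E'
from h import *
np.set_printoptions(precision=4,suppress=True)
t=ctrl.snapshot("top"); s=ctrl.snapshot("side")
A=lambda cam,l,tt,f,x,y,h: ray(cam,l+(x+.5)/f-.5,tt+(y+.5)/f-.5,h)
F=390/40;G=390/80
T=lambda x,y,h:A(t,350,175,G,x-390,y,h)
S=lambda x,y,h:A(s,184,295,G,x-390,y-290,h)
e=[A(t,244,220,F,x,y,.031) for x,y in((122,172),(257,210))]
print("bar",e,(e[0]+e[1])/2,np.degrees(np.arctan2(*(e[0]-e[1])[1::-1])))
P,u,v=pts(t); g=t["frame"].astype(int); f=g[v,u]
m=(f[:,0]>200)&(f[:,2]<90)&(f[:,1]>90)&(abs(u-264)<14)&(abs(v-239)<14)
c=cv2.minEnclosingCircle(np.stack([u,v],1)[m].astype(np.float32)); print(c, ray(t,*c[0],.031),np.median(P[m],0))
for n,q in(("screws",[T(567,75,.009),T(488,186,.009),T(602,268,.009),T(685,157,.009)]),):
    print(n,q,np.mean(q,0))
print("Tdots w,w,r",T(568,112,.051),T(640,213,.051),T(568,213,.051))
print("Sdots w,w,r",S(488,448,.051),S(634,430,.051),S(590,499,.051))
for cam,(x0,x1,y0,y1),nm in((t,(476,0,0,0),'top'),(s,0 or (0,0,0,0),'side')):
    P,u,v=pts(cam); f=cam["frame"].astype(int)[v,u]
    m=(f.max(1)<70)&(np.hypot(P[:,0]-.54,P[:,1]+.375)<.06)&(P[:,2]>.12)
    q=P[m]; z=np.median(q[q[:,2]>np.median(q[:,2])-.005,2]); c=cv2.minEnclosingCircle(np.stack([u,v],1)[m].astype(np.float32)); print(nm,m.sum(),np.median(P[m],0),z,c,ray(cam,*np.mean(np.stack([u,v],1)[m],0),z),np.sort(P[m,2])[::5])
# obstacles
P,_,_=pts(t); Q,_,_=pts(s); P=np.r_[P,Q]
for x in np.arange(.3,.85,.03): print("%.2f"%x,' '.join("%3d"%(1000*max(0,np.max(P[(abs(P[:,0]-x)<.015)&(abs(P[:,1]-y)<.015),2],initial=0))) for y in np.arange(-.6,.2,.03)))
E
```

```text
bar [array([0.4531, 0.0644, 0.031 ]), array([0.44  , 0.0204, 0.031 ])] [0.4465 0.0424 0.031 ] 73.3924553189927
((263.0542297363281, 239.32530212402344), 8.372485160827637) [0.4459 0.0422 0.031 ] [0.4443 0.0423 0.0311]
screws [array([ 0.6039, -0.3677,  0.009 ]), array([ 0.5285, -0.3095,  0.009 ]), array([ 0.4716, -0.3844,  0.009 ]), array([ 0.5462, -0.4459,  0.009 ])] [ 0.5375 -0.3769  0.009 ]
Tdots w,w,r [ 0.5717 -0.3543  0.051 ] [ 0.5042 -0.3983  0.051 ] [ 0.505  -0.3506  0.051 ]
Sdots w,w,r [ 0.5035 -0.3966  0.051 ] [ 0.573  -0.3537  0.051 ] [ 0.5696 -0.3988  0.051 ]
top 51 [ 0.5363 -0.3729  0.1482] 0.1482115834746771 ((402.79412841796875, 204.38235473632812), 4.038200378417969) [ 0.5356 -0.3729  0.1482] [0.1417 0.1451 0.1456 0.1471 0.1478 0.1482 0.1486 0.1494 0.1497 0.1505
 0.1532]
side 71 [ 0.5396 -0.3764  0.147 ] 0.1471005475642222 ((214.60169982910156, 311.1440734863281), 4.893163204193115) [ 0.5395 -0.3764  0.1471] [0.1314 0.1435 0.1448 0.1452 0.1457 0.1461 0.1463 0.147  0.1473 0.1476
 0.148  0.1484 0.1491 0.1496 0.1514]
0.30 534 565 567   0   0   0   0   0   0   0   0   0   0
[... 1390 characters left out ...]
35  33 290 317 517 316
0.69   5   7   6   4   4  47  53  44   6  20  22  19 165 182 183 185 183 185 184   5   8  36  37 288 317 525 316
0.72  14   6  14   6  15  62  65   6   5  18  17   8   4   3   2 182 184   3   3   6   4  35  33  37 318 526 523
0.75  80 134 132  76 132 134  80   6   5  30  88  28   8   6   5   5   6   4   5   5   5  37  35  36 317 318 514
0.78  78 129 135  66 132 133  79  97  98  26  85  27   5   5   5   6   7   6   5   5   4  33  33  34 300 300 492
0.81   6   7   5   6   6   6  98  96  99  97   7   5   5   6   4   7   6   5   6   6   6  34  34  33  34  34  32
0.84   4   5   5   4   6   4  97  98 101 101  10   4   4   5   5   5   5   6   7   6   6  31  34  32  30  31  31
```

Emit:
move_arm(
  moves=[
    {"hand": -1,"translation": [-0.43,0,-0.498],"spin": -73.6},
    {"hand": -1,"translation": [-0.43,0,-0.498],"spin": -73.6},
    {"hand": -1,"translation": [-0.43,0,-0.498],"spin": -73.6},
    {"hand": -1,"translation": [-0.43,0,-0.498],"spin": -73.6},
    {"hand": -1,"translation": [-0.43,0,-0.498],"spin": -73.6},
    {"hand": -1,"translation": [-0.43,0,-0.498],"spin": -73.6},
    {"hand": -1,"translation": [-0.43,0,-0.498],"spin": -73.6},
    {"hand": -1,"translation": [-0.43,0,-0.498],"spin": -73.6},
    {"hand": -1,"translation": [-0.43,0,-0.498],"spin": -73.6},
    {"hand": -1,"translation": [-0.43,0,-0.498],"spin": -73.6},
    {"hand": -1,"translation": [-0.43,0,-0.498],"spin": -73.6},
    {"hand": -1,"translation": [-0.43,0,-0.498],"spin": -73.6},
    {"hand": -1,"translation": [-0.43,0,-0.498],"spin": -73.6},
    {"hand": -1,"translation": [-0.43,0,-0.498],"spin": -73.6},
    {"hand": -1,"translation": [-0.43,0,-0.498],"spin": -73.6},
    {"hand": -1,"translation": [-0.43,0,-0.498],"spin": -73.6},
    {"hand": -1,"translation": [-0.43,0,-0.498],"spin": -73.6},
    {"hand": -1,"translation": [-0.43,0,-0.498],"spin": -73.6},
    {"hand": -1,"translation": [-0.43,0,-0.498],"spin": -73.6},
    {"hand": -1,"translation": [-0.43,0,-0.498],"spin": -73.6},
  ],
)

```text
t: 2.87
tcp_pos: [0.4462, 0.0409, 0.2312]
tool_rot: [-1.571, -0.0, -1.478]
force: [1.1, -0.2, 0.2]
width: 0.0854
```

Emit:
move_arm(
  moves=[
    {"hand": -1,"translation": [-0.0015,0.04,0],"spin": 0},
    {"hand": -1,"translation": [-0.0015,0.08,0],"spin": 0},
    {"hand": -1,"translation": [-0.0015,0.12,0],"spin": 0},
    {"hand": -1,"translation": [-0.0015,0.15,0],"spin": 0},
    {"hand": -1,"translation": [-0.0015,0.18,0],"spin": 0},
    {"hand": -1,"translation": [-0.0015,0.2,0],"spin": 0},
    {"hand": -1,"translation": [-0.0015,0.215,0],"spin": 0},
    {"hand": -1,"translation": [-0.0015,0.225,0],"spin": 0},
    {"hand": -1,"translation": [-0.0015,0.23,0],"spin": 0},
    {"hand": -1,"translation": [-0.0015,0.23,0],"spin": 0},
    {"hand": -1,"translation": [-0.0015,0.23,0],"spin": 0},
  ],
)

```text
t: 3.78
tcp_pos: [0.4464, 0.042, 0.0018]
tool_rot: [-1.57, -0.001, -1.478]
force: [0.5, -0.8, 0.6]
width: 0.0857
```

Emit:
move_arm(
  moves=[
    {"hand": 0,"translation": [0,0.001,0],"spin": 0},
    {"hand": 0,"translation": [0,0.001,0],"spin": 0},
    {"hand": 1,"translation": [0,0.001,0],"spin": 0},
    {"hand": 1,"translation": [0,0.001,0],"spin": 0},
    {"hand": 1,"translation": [0,0.001,0],"spin": 0},
    {"hand": 1,"translation": [0,0.001,0],"spin": 0},
    {"hand": 1,"translation": [0,0.001,0],"spin": 0},
    {"hand": 1,"translation": [0,0.001,0],"spin": 0},
    {"hand": 1,"translation": [0,0.001,0],"spin": 0},
    {"hand": 1,"translation": [0,0.001,0],"spin": 0},
    {"hand": 1,"translation": [0,0.001,0],"spin": 0},
    {"hand": 1,"translation": [0,0.001,0],"spin": 0},
  ],
)

```text
t: 4.78
tcp_pos: [0.4468, 0.0418, 0.0017]
tool_rot: [-1.569, -0.001, -1.479]
force: [-3.8, -1.9, 17.4]
width: 0.0531
```

Emit:
move_arm(
  moves=[
    {"hand": 1,"translation": [0,-0.01,0],"spin": 0},
    {"hand": 1,"translation": [0,-0.03,0],"spin": 0},
    {"hand": 1,"translation": [0,-0.06,0],"spin": 0},
    {"hand": 1,"translation": [0,-0.1,0],"spin": 0},
    {"hand": 1,"translation": [0,-0.14,0],"spin": 0},
    {"hand": 1,"translation": [0,-0.18,0],"spin": 0},
    {"hand": 1,"translation": [0,-0.22,0],"spin": 0},
    {"hand": 1,"translation": [0,-0.25,0],"spin": 0},
    {"hand": 1,"translation": [0,-0.25,0],"spin": 0},
    {"hand": 1,"translation": [0,-0.25,0],"spin": 0},
    {"hand": 1,"translation": [0,-0.25,0],"spin": 0},
  ],
)

```text
t: 5.7
tcp_pos: [0.446, 0.042, 0.2517]
tool_rot: [-1.569, -0.002, -1.479]
force: [-0.0, -0.2, 0.1]
width: 0.0528
```

Run:
```python
from h import *
np.set_printoptions(precision=4,suppress=True)
st=ctrl.get_state(); print(st["force"],st["width"],st["joint_positions"],st["tcp_pos"],st["tool_rot"])
out=[]
for c in("side","top"):
    s=ctrl.snapshot(c); T=s["world_from_camera"]
    q=(st["tcp_pos"]-T[:3,3])@T[:3,:3]; p=s["K"]@(q/q[2]); print(c,p)
    P,u,v=pts(s); f=s["frame"].astype(int)[v,u]
    m=(f[:,0]>170)&(f[:,2]<90)&(f[:,1]>70)&(np.linalg.norm(P-st["tcp_pos"],axis=1)<.06)
    if m.sum(): print(m.sum(),np.percentile(P[m],[2,50,98],axis=0))
    l,t=int(p[0])-30,int(p[1])-32
    out.append(cv2.resize(s["frame"][t:t+50,l:l+60],(390,325),interpolation=cv2.INTER_CUBIC))
cv2.imwrite("pics/c.png",np.hstack(out)[...,::-1])
```

```text
[-0.0002 -0.2362  0.071 ] 0.05278942746505504 [ 0.5213  0.1158 -0.7271  1.9895  0.0901  1.0658 -0.1539] [0.446  0.042  0.2517] [-1.5694 -0.0018 -1.4786]
side [253.0679 163.1186   1.    ]
211 [[0.4254 0.0146 0.253 ]
 [0.4531 0.028  0.2771]
 [0.4717 0.0624 0.2819]]
top [261.2181 234.9492   1.    ]
```

View pics/c.png

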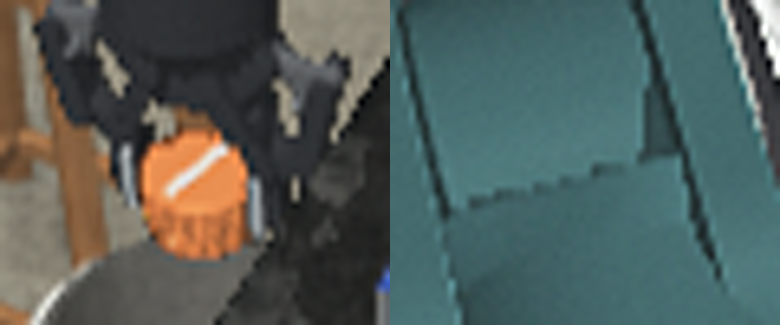

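```bash
cat >> h.py <<'E'
def go(x,y,z,jaw):
    st=ctrl.get_state(); d=np.array([x,y,z])-st["tcp_pos"]; a=st["tool_rot"][2]
    from scipy.spatial.transform import Rotation as R
    M=R.from_euler("xyz",st["tool_rot"]).as_matrix()
    j=np.degrees(a)+90; print("jaw",j,"trans",M.T@d,"spin",-(jaw-j))
E
python3 - <<'E'
from h import *
np.set_printoptions(precision=4,suppress=True)
s=ctrl.snapshot("side")
a,b=[ray(s,223+(x+.5)/6.5-.5,131+(y+.5)/6.5-.5,.281) for x,y in((165,192),(228,150))]
print(a,b,(a+b)/2,np.degrees(np.arctan2(*(b-a)[1::-1])))
go(.538,-.3758,.2517,5.3-39)
E
```

```text
[0.4412 0.0219 0.281 ] [0.4551 0.0568 0.281 ] [0.4481 0.0393 0.281 ] 68.20501726795781
jaw 5.306092271651835 trans [ 0.4247 -0.0005  0.0531] spin 39.00609227165184
```

Emit:
move_arm(
  moves=[
    {"hand": 1,"translation": [0.03,0,0.004],"spin": 3},
    {"hand": 1,"translation": [0.06,0,0.008],"spin": 6},
    {"hand": 1,"translation": [0.1,0,0.013],"spin": 10},
    {"hand": 1,"translation": [0.14,0,0.018],"spin": 14},
    {"hand": 1,"translation": [0.18,0,0.023],"spin": 18},
    {"hand": 1,"translation": [0.22,0,0.028],"spin": 22},
    {"hand": 1,"translation": [0.26,0,0.033],"spin": 25},
    {"hand": 1,"translation": [0.3,0,0.038],"spin": 28},
    {"hand": 1,"translation": [0.34,0,0.043],"spin": 32},
    {"hand": 1,"translation": [0.37,0,0.046],"spin": 35},
    {"hand": 1,"translation": [0.4,0,0.05],"spin": 37},
    {"hand": 1,"translation": [0.415,0,0.052],"spin": 39},
    {"hand": 1,"translation": [0.425,0,0.053],"spin": 39},
    {"hand": 1,"translation": [0.425,0,0.053],"spin": 39},
    {"hand": 1,"translation": [0.425,0,0.053],"spin": 39},
    {"hand": 1,"translation": [0.425,0,0.053],"spin": 39},
  ],
)

```text
t: 7.18
tcp_pos: [0.5381, -0.3746, 0.2511]
tool_rot: [-1.571, -0.0, -2.156]
force: [0.1, -0.0, -0.6]
width: 0.0526
```

Run:
```python
from h import *
np.set_printoptions(precision=4,suppress=True)
st=ctrl.get_state(); print(st["force"],st["width"],st["joint_positions"],st["tcp_pos"],st["tool_rot"])
s=ctrl.snapshot("side"); T=s["world_from_camera"]
P,u,v=pts(s); f=s["frame"].astype(int)[v,u]; z0=st["tcp_pos"][2]
m=(f[:,0]>170)&(f[:,2]<90)&(f[:,1]>70)&(np.linalg.norm(P-st["tcp_pos"],axis=1)<.07)
print(m.sum(),np.percentile(P[m],[2,50,98],axis=0))
l,t=int(u[m].mean())-30,int(v[m].mean())-22
print(l,t); go(.538,-.3758,.17,5.3-39)
save(s,"d.png",(l,t,60,70),10)
```

```text
[ 0.1039 -0.0018 -0.573 ] 0.05263359495840078 [ 0.8216  0.4815 -0.3684  1.4983  0.1805  1.1956 -0.1604] [ 0.5381 -0.3746  0.2511] [-1.571  -0.0003 -2.1564]
99 [[ 0.5179 -0.4008  0.2534]
 [ 0.5391 -0.3961  0.2771]
 [ 0.5524 -0.3787  0.2813]]
173 272
jaw -33.561993409573574 trans [0.001  0.0813 0.0005] spin 0.1380065904264285
```

View pics/d.png

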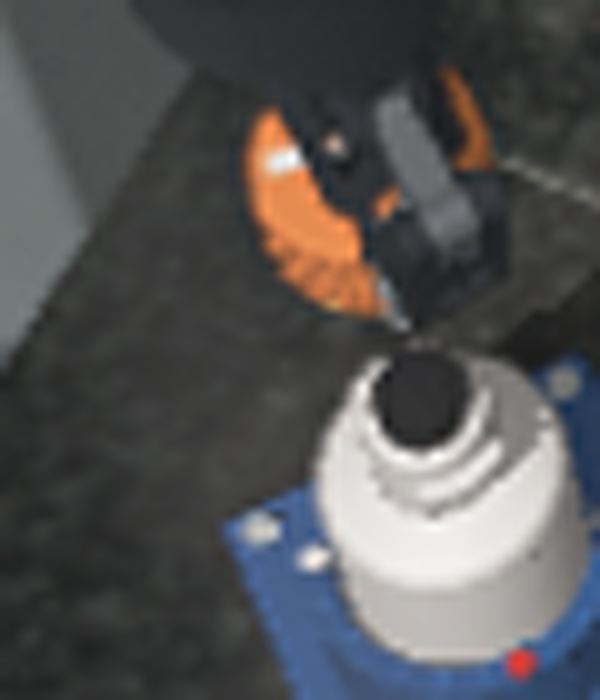

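Run:
```python
from h import *
from scipy.spatial import ConvexHull
from scipy.optimize import least_squares
np.set_printoptions(precision=4,suppress=True)
s=ctrl.snapshot("side"); st=ctrl.get_state()
R=lambda x,y,h: ray(s,173+(x+.5)/10-.5,272+(y+.5)/10-.5,h)
c=np.array([.538,-.375])
for x,y in((268,163),(285,160),(300,157)): q=R(x,y,.281); print(q,np.degrees(np.arctan2(q[1]-c[1],q[0]-c[0])),np.hypot(*(q[:2]-c)))
# top-edge points: left arc of top face, right arc
E=np.array([R(x,y,.281)[:2] for x,y in((273,109),(254,135),(247,165),(252,205),(262,232),(450,70),(468,88),(483,115))])
f=least_squares(lambda p:np.hypot(*(E-p).T)-.027,c); print("cap",f.x,f.fun*1e3)
for z in(.146,.1475,.149):
  E=np.array([R(x,y,z)[:2] for x,y in((372,395),(380,425),(420,447),(460,425),(470,390))])
  f=least_squares(lambda p:np.hypot(*(E-p).T)-.013,c); print("pad",z,f.x,f.fun*1e3)
```

```text
[ 0.5231 -0.3864  0.281 ] -142.53612712030701 0.018815347915403024
[ 0.5262 -0.3842  0.281 ] -142.04431518392096 0.014929910550294136
[ 0.529  -0.3821  0.281 ] -141.77934562419435 0.0114873122519357
cap [ 0.5431 -0.3758] [-0.7903  0.314   0.4852  0.8002  1.8937  1.1937  0.9861  0.8486]
pad 0.146 [ 0.5394 -0.3765] [-0.247  -0.6385  0.3607 -0.1677 -0.652 ]
pad 0.1475 [ 0.5398 -0.377 ] [-0.268  -0.6434  0.3644 -0.1723 -0.6731]
pad 0.149 [ 0.5403 -0.3775] [-0.2891 -0.6482  0.3682 -0.1768 -0.6942]
```

Emit:
move_arm(
  moves=[
    {"hand": 1,"translation": [0.002,0.03,-0.001],"spin": 0},
    {"hand": 1,"translation": [0.002,0.06,-0.001],"spin": 0},
    {"hand": 1,"translation": [0.002,0.085,-0.001],"spin": 0},
    {"hand": 1,"translation": [0.002,0.095,-0.001],"spin": 0},
    {"hand": 1,"translation": [0.002,0.1,-0.001],"spin": 0},
    {"hand": 1,"translation": [0.002,0.103,-0.001],"spin": 0},
    {"hand": 1,"translation": [0.002,0.106,-0.001],"spin": 0},
    {"hand": 1,"translation": [0.002,0.106,-0.001],"spin": 0},
  ],
)

```text
t: 7.95
tcp_pos: [0.5366, -0.3762, 0.1463]
tool_rot: [-1.569, -0.001, -2.157]
force: [-0.1, 0.3, 0.1]
width: 0.0526
```

Run:
```python
from h import *
np.set_printoptions(precision=4,suppress=True)
s=ctrl.snapshot("side"); st=ctrl.get_state(); print(st["tcp_pos"],st["force"],st["wrist_torque"])
save(s,"e.png",(180,280,60,65),9)
```

```text
[ 0.5366 -0.3762  0.1464] [-0.0557  0.4111 -0.4061] [-0.06   -0.0195 -0.0244]
```

View pics/e.png

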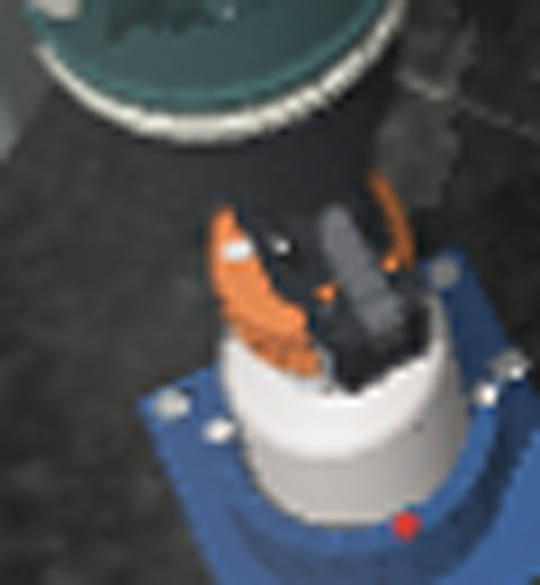

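Emit:
move_arm(
  moves=[
    {"hand": 1,"translation": [0,0.002,0],"spin": 0},
    {"hand": 1,"translation": [0,0.004,0],"spin": 0},
    {"hand": 1,"translation": [0,0.006,0],"spin": 0},
    {"hand": 1,"translation": [0,0.007,0],"spin": 0},
    {"hand": 1,"translation": [0,0.008,0],"spin": 0},
    {"hand": 1,"translation": [0,0.009,0],"spin": 0},
    {"hand": 1,"translation": [0,0.01,0],"spin": 0},
    {"hand": 1,"translation": [0,0.01,0],"spin": 0},
  ],
)

```text
t: 8.67
tcp_pos: [0.5365, -0.3762, 0.1362]
tool_rot: [-1.569, -0.001, -2.157]
force: [-0.5, -0.8, -0.5]
width: 0.0528
```

Emit:
move_arm(
  moves=[
    {"hand": 1,"translation": [0,0.001,0],"spin": 0},
    {"hand": 1,"translation": [0,0.002,0],"spin": 0},
    {"hand": 1,"translation": [0,0.003,0],"spin": 0},
    {"hand": 1,"translation": [0,0.004,0],"spin": 0},
    {"hand": 1,"translation": [0,0.005,0],"spin": 0},
    {"hand": 1,"translation": [0,0.006,0],"spin": 0},
    {"hand": 1,"translation": [0,0.006,0],"spin": 0},
    {"hand": 1,"translation": [0,0.006,0],"spin": 0},
  ],
)

```text
t: 9.33
tcp_pos: [0.5365, -0.3762, 0.1301]
tool_rot: [-1.569, -0.001, -2.157]
force: [0.0, 0.7, 0.2]
width: 0.0525
```

Emit:
move_arm(
  moves=[
    {"hand": 1,"translation": [0,0.001,0],"spin": 0},
    {"hand": 1,"translation": [0,0.002,0],"spin": 0},
    {"hand": 1,"translation": [0,0.003,0],"spin": 0},
    {"hand": 1,"translation": [0,0.004,0],"spin": 0},
    {"hand": 1,"translation": [0,0.004,0],"spin": 0},
    {"hand": 1,"translation": [0,0.004,0],"spin": 0},
  ],
)

```text
t: 9.83
tcp_pos: [0.5364, -0.3762, 0.1261]
tool_rot: [-1.57, -0.001, -2.157]
force: [-0.2, 0.3, -0.3]
width: 0.0524
```

Emit:
move_arm(
  moves=[
    {"hand": 1,"translation": [0,0.001,0],"spin": 0},
    {"hand": 1,"translation": [0,0.002,0],"spin": 0},
    {"hand": 1,"translation": [0,0.003,0],"spin": 0},
    {"hand": 1,"translation": [0,0.003,0],"spin": 0},
    {"hand": 1,"translation": [0,0.003,0],"spin": 0},
  ],
)

```text
t: 10.25
tcp_pos: [0.5366, -0.3763, 0.1233]
tool_rot: [-1.569, -0.001, -2.157]
force: [-1.5, 0.4, 3.2]
width: 0.0525
```

Emit:
move_arm(
  moves=[
    {"hand": 1,"translation": [0,0.001,0],"spin": 0},
    {"hand": 1,"translation": [0,0.002,0],"spin": 0},
    {"hand": 1,"translation": [0,0.003,0],"spin": 0},
    {"hand": 1,"translation": [0,0.003,0],"spin": 0},
    {"hand": 1,"translation": [0,0.003,0],"spin": 0},
  ],
)

```text
t: 10.67
tcp_pos: [0.5367, -0.3763, 0.1204]
tool_rot: [-1.569, -0.001, -2.157]
force: [-2.4, 1.5, 6.5]
width: 0.0528
```

Emit:
move_arm(
  moves=[
    {"hand": 1,"translation": [0,0.001,0],"spin": 0},
    {"hand": 1,"translation": [0,0.002,0],"spin": 0},
    {"hand": 1,"translation": [0,0.003,0],"spin": 0},
    {"hand": 1,"translation": [0,0.004,0],"spin": 0},
    {"hand": 1,"translation": [0,0.0045,0],"spin": 0},
    {"hand": 1,"translation": [0,0.0045,0],"spin": 0},
    {"hand": 1,"translation": [0,0.0045,0],"spin": 0},
  ],
)

```text
t: 11.25
tcp_pos: [0.5367, -0.3763, 0.1163]
tool_rot: [-1.569, -0.001, -2.157]
force: [-3.9, 1.8, 11.2]
width: 0.0526
```

Run:
```python
from h import *
np.set_printoptions(precision=4,suppress=True)
for i in range(5):
    ctrl.snapshot("side"); st=ctrl.get_state(); print(st["tcp_pos"],st["force"],st["wrist_torque"],st["joint_positions"][6])
```

```text
[ 0.5367 -0.3763  0.1164] [-3.9732  2.2241 11.2242] [ 0.4617  0.8361 -0.0276] -0.20122703742369968
[ 0.5367 -0.3763  0.1164] [-3.7525  2.4012 10.9678] [0.4949 0.8265 0.0009] -0.201262571631432
[ 0.5367 -0.3763  0.1163] [-3.3397  1.596  10.667 ] [ 0.4727  0.7693 -0.0504] -0.2012121557230937
[ 0.5367 -0.3763  0.1164] [-4.3728  1.7574 10.7251] [ 0.4555  0.8194 -0.0032] -0.20126233408379482
[ 0.5367 -0.3763  0.1164] [-3.1614  2.0781 10.6592] [ 0.4029  0.8438 -0.001 ] -0.2012528834450733
```

Emit:
move_arm(
  moves=[
    {"hand": 1,"translation": [0,0,0],"spin": 3},
    {"hand": 1,"translation": [0,0,0],"spin": 6},
    {"hand": 1,"translation": [0,0,0],"spin": 9},
    {"hand": 1,"translation": [0,0,0],"spin": 12},
    {"hand": 1,"translation": [0,0,0],"spin": 15},
    {"hand": 1,"translation": [0,0,0],"spin": 18},
    {"hand": 1,"translation": [0,0,0],"spin": 21},
    {"hand": 1,"translation": [0,0,0],"spin": 24},
    {"hand": 1,"translation": [0,0,0],"spin": 27},
    {"hand": 1,"translation": [0,0,0],"spin": 30},
    {"hand": 1,"translation": [0,0,0],"spin": 30},
    {"hand": 1,"translation": [0,0,0],"spin": 30},
  ],
)

```text
t: 12.5
tcp_pos: [0.5363, -0.3768, 0.1168]
tool_rot: [-1.568, -0.001, -2.681]
force: [-5.7, 0.9, 10.6]
width: 0.0527
```

```bash
cat > st.py <<'E'
from h import *
np.set_printoptions(precision=4,suppress=True)
for i in range(3):
    ctrl.snapshot("side"); st=ctrl.get_state(); print(st["tcp_pos"],st["tool_rot"],st["force"],st["wrist_torque"],st["joint_positions"][6],st["width"])
E
python3 st.py
```

```text
[ 0.5363 -0.3769  0.1168] [-1.5683 -0.0005 -2.6811] [-6.33    0.3085 10.5646] [ 0.0773  1.2765 -0.0374] -0.6615938705149482 0.05284785526194564
[ 0.5363 -0.3768  0.1168] [-1.5683 -0.0005 -2.681 ] [-4.6133  0.0584 10.3377] [ 0.104   1.2449 -0.088 ] -0.6615512830741312 0.05270251276116015
[ 0.5363 -0.3768  0.1168] [-1.5684 -0.0004 -2.681 ] [-6.2478 -0.1496 10.6542] [ 0.1246  1.261  -0.0687] -0.6615280138220883 0.05267860645440974
```

Emit:
move_arm(
  moves=[
    {"hand": 1,"translation": [0.001,0.0005,-0.0005],"spin": 0},
    {"hand": 1,"translation": [0.001,0.0005,-0.0005],"spin": 3},
    {"hand": 1,"translation": [0.001,0.0005,-0.0005],"spin": 6},
    {"hand": 1,"translation": [0.001,0.0005,-0.0005],"spin": 9},
    {"hand": 1,"translation": [0.001,0.0005,-0.0005],"spin": 12},
    {"hand": 1,"translation": [0.001,0.0005,-0.0005],"spin": 15},
    {"hand": 1,"translation": [0.001,0.0005,-0.0005],"spin": 18},
    {"hand": 1,"translation": [0.001,0.0005,-0.0005],"spin": 21},
    {"hand": 1,"translation": [0.001,0.0005,-0.0005],"spin": 24},
    {"hand": 1,"translation": [0.001,0.0005,-0.0005],"spin": 27},
    {"hand": 1,"translation": [0.001,0.0005,-0.0005],"spin": 27},
    {"hand": 1,"translation": [0.001,0.0005,-0.0005],"spin": 27},
  ],
)

```text
t: 13.65
tcp_pos: [0.5354, -0.377, 0.1168]
tool_rot: [-1.568, 0.001, 3.13]
force: [-2.3, 1.4, 10.5]
width: 0.0527
```

```bash
python3 st.py
```

```text
[ 0.5354 -0.3769  0.1168] [-1.5679  0.0013  3.1308] [-2.1783  1.9114  9.6086] [ 0.3426  0.5423 -0.1034] -1.0747940091669783 0.05245205206989465
[ 0.5354 -0.377   0.1169] [-1.568   0.0014  3.1309] [-2.0038  1.1925 10.4468] [ 0.3563  0.4732 -0.0703] -1.074675692092822 0.052466911408151705
[ 0.5354 -0.377   0.1169] [-1.568   0.0014  3.1308] [-1.0313  2.1419  9.6781] [ 0.3661  0.4506 -0.0843] -1.0747027788840868 0.05268888496272608
```

Emit:
move_arm(
  moves=[
    {"hand": 1,"translation": [0,0.0006,0],"spin": 0},
    {"hand": 1,"translation": [0,0.001,0],"spin": 2},
    {"hand": 1,"translation": [0,0.001,0],"spin": 4},
    {"hand": 1,"translation": [0,0.001,0],"spin": 6},
    {"hand": 1,"translation": [0,0.001,0],"spin": 8},
    {"hand": 1,"translation": [0,0.001,0],"spin": 10},
    {"hand": 1,"translation": [0,0.001,0],"spin": 12},
    {"hand": 1,"translation": [0,0.001,0],"spin": 14},
    {"hand": 1,"translation": [0,0.001,0],"spin": 14},
    {"hand": 1,"translation": [0,0.001,0],"spin": 14},
  ],
)

```text
t: 14.63
tcp_pos: [0.5353, -0.3768, 0.1162]
tool_rot: [-1.568, 0.002, 2.886]
force: [-4.8, 3.8, 11.1]
width: 0.0527
```

```bash
python3 st.py
```

```text
[ 0.5353 -0.3768  0.1162] [-1.5685  0.0018  2.8865] [-4.5668  3.834  10.4754] [ 0.7535  0.9568 -0.0446] -1.2891796726228544 0.05291941955821252
[ 0.5353 -0.3767  0.1162] [-1.5685  0.0018  2.8866] [-4.8589  2.9056 10.7818] [ 0.8086  0.99   -0.075 ] -1.289163301931127 0.052750207788487255
[ 0.5353 -0.3768  0.1162] [-1.5685  0.0018  2.8866] [-4.0557  3.8627 10.5013] [ 0.7753  0.9636 -0.0306] -1.2891330743908618 0.052620887708884706
```

Emit:
move_arm(
  moves=[
    {"hand": 1,"translation": [0,0.0002,0],"spin": 1},
    {"hand": 1,"translation": [0,0.0002,0],"spin": 2},
    {"hand": 1,"translation": [0,0.0002,0],"spin": 3},
    {"hand": 1,"translation": [0,0.0002,0],"spin": 4},
    {"hand": 1,"translation": [0,0.0002,0],"spin": 5},
    {"hand": 1,"translation": [0,0.0002,0],"spin": 5},
    {"hand": 1,"translation": [0,0.0002,0],"spin": 5},
  ],
)

```text
t: 15.37
tcp_pos: [0.5353, -0.3767, 0.1165]
tool_rot: [-1.569, 0.002, 2.799]
force: [-4.8, 2.7, 10.8]
width: 0.0528
```

```bash
python3 st.py;  python3 - <<'E'
from h import *
save(ctrl.snapshot("side"),"f.png",(180,280,60,65),9)
E
```

```text
[ 0.5353 -0.3768  0.1165] [-1.5686  0.0021  2.7993] [-4.5351  2.9448 10.8796] [0.6455 0.865  0.0077] -1.3656502223188822 0.05297763195093383
[ 0.5353 -0.3767  0.1164] [-1.5687  0.002   2.7993] [-4.5292  2.4169 10.9842] [0.6268 0.9528 0.0102] -1.365655426820177 0.05310490699637197
[ 0.5353 -0.3767  0.1164] [-1.5687  0.002   2.7993] [-4.8184  2.5732 10.0523] [ 0.5986  0.901  -0.0401] -1.3656400068761232 0.052681883121556146
```

View pics/f.png

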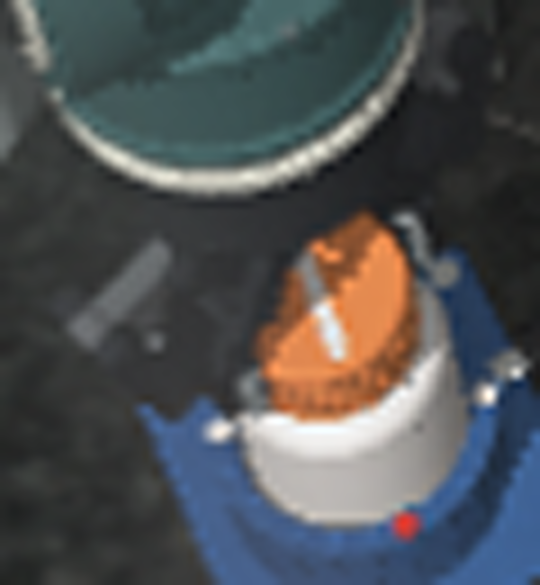

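Run:
```python
from h import *
np.set_printoptions(precision=4,suppress=True)
s=ctrl.snapshot("side")
R=lambda x,y,h: ray(s,180+(x+.5)/9-.5,280+(y+.5)/9-.5,h)
h=.1457
a,b=R(304,262,h),R(339,353,h); print(a,b,np.degrees(np.arctan2(*(b-a)[1::-1])))
r=R(406,525,.051);w1=R(219,431,.051);w2=R(487,393,.051);c=(w1+w2)/2; print(r,w1,w2,c,np.degrees(np.arctan2(*(r-c)[1::-1])))
```

```text
[ 0.5325 -0.3716  0.1457] [ 0.555  -0.3913  0.1457] -41.1720672732282
[ 0.5702 -0.3997  0.051 ] [ 0.5046 -0.3975  0.051 ] [ 0.5729 -0.3535  0.051 ] [ 0.5387 -0.3755  0.051 ] -37.55670538213151
```

Emit:
move_arm(
  moves=[
    {"hand": 1,"translation": [0,0.0002,0],"spin": 1},
    {"hand": 1,"translation": [0,0.0002,0],"spin": 2},
    {"hand": 1,"translation": [0,0.0002,0],"spin": 3},
    {"hand": 1,"translation": [0,0.0002,0],"spin": 3},
    {"hand": 1,"translation": [0,0.0002,0],"spin": 3},
  ],
)

```text
t: 16.03
tcp_pos: [0.5352, -0.3767, 0.1167]
tool_rot: [-1.569, 0.002, 2.747]
force: [-4.7, 3.4, 10.6]
width: 0.0527
```

```bash
python3 st.py
```

```text
[ 0.5352 -0.3767  0.1166] [-1.5687  0.002   2.747 ] [-3.9307  1.8401 10.5762] [ 0.5785  0.8672 -0.0131] -1.4115613913744869 0.05263138883190013
[ 0.5352 -0.3767  0.1166] [-1.5688  0.002   2.747 ] [-3.798   3.3978 10.759 ] [ 0.5833  0.8752 -0.0246] -1.4115325394197171 0.05267102955641681
[ 0.5352 -0.3767  0.1167] [-1.5688  0.0021  2.747 ] [-3.9779  2.0122 10.6949] [ 0.6359  0.8734 -0.0011] -1.4115263351515686 0.052502905986266564
```

Emit:
move_arm(
  moves=[
    {"hand": 1,"translation": [0,0.0002,0],"spin": 1},
    {"hand": 1,"translation": [0,0.0002,0],"spin": 2},
    {"hand": 1,"translation": [0,0.0002,0],"spin": 2.5},
    {"hand": 1,"translation": [0,0.0002,0],"spin": 2.5},
    {"hand": 1,"translation": [0,0.0002,0],"spin": 2.5},
  ],
)

```text
t: 16.6
tcp_pos: [0.5352, -0.3766, 0.1168]
tool_rot: [-1.569, 0.002, 2.704]
force: [-2.8, 1.6, 8.9]
width: 0.0531
```

```bash
python3 st.py
```

```text
[ 0.5352 -0.3766  0.1168] [-1.5688  0.0021  2.7036] [-2.918  2.624  8.692] [0.5754 0.7577 0.2014] -1.449666947578117 0.05263952025010939
[ 0.5352 -0.3766  0.1168] [-1.5688  0.0021  2.7036] [-3.3018  2.5926  9.1419] [0.599  0.7533 0.2723] -1.4496436393410077 0.052741391967178426
[ 0.5353 -0.3766  0.1168] [-1.5688  0.0022  2.7036] [-3.9818  2.0253  9.8074] [0.5612 0.7783 0.2626] -1.4496331180489181 0.052932248249038395
```

Emit:
move_arm(
  moves=[
    {"hand": 1,"translation": [0,-0.001,0],"spin": 0},
    {"hand": 1,"translation": [0,-0.002,0],"spin": 0},
    {"hand": 1,"translation": [0,-0.003,0],"spin": 0},
    {"hand": 1,"translation": [0,-0.003,0],"spin": 0},
  ],
)

```text
t: 17.08
tcp_pos: [0.5352, -0.3766, 0.1199]
tool_rot: [-1.569, 0.002, 2.704]
force: [-2.7, 1.9, 5.3]
width: 0.0529
```

```bash
python3 st.py
```

```text
[ 0.5352 -0.3766  0.1199] [-1.5688  0.0021  2.7037] [-1.5575  1.4823  5.9299] [0.3352 0.5116 0.2132] -1.4495409154221053 0.05276734861195943
[ 0.5352 -0.3766  0.1199] [-1.5688  0.0021  2.7037] [-2.4601  0.8127  5.8631] [0.3636 0.4919 0.2243] -1.4495495695889473 0.0524794035456466
[ 0.5352 -0.3766  0.1199] [-1.5688  0.0021  2.7037] [-1.298   0.9265  5.7139] [0.2958 0.4634 0.2412] -1.4495196503809624 0.0524979859636072
```

Emit:
move_arm(
  moves=[
    {"hand": 1,"translation": [0,-0.0006,0],"spin": 0},
    {"hand": 1,"translation": [0,-0.001,0],"spin": 0},
    {"hand": 1,"translation": [0,-0.001,0],"spin": 0},
  ],
)

```text
t: 17.48
tcp_pos: [0.5352, -0.3766, 0.1208]
tool_rot: [-1.569, 0.002, 2.704]
force: [-1.5, 1.0, 1.8]
width: 0.0527
```

```bash
python3 st.py
```

```text
[ 0.5352 -0.3766  0.1208] [-1.5688  0.002   2.7037] [-1.0283 -0.0356  1.2834] [0.0723 0.1867 0.1573] -1.44949286922103 0.05284160183948855
[ 0.5352 -0.3766  0.1208] [-1.5688  0.002   2.7036] [0.0965 0.0297 1.2857] [0.0927 0.2097 0.2119] -1.449515285617778 0.05269905254153374
[ 0.5352 -0.3766  0.1208] [-1.5688  0.002   2.7037] [-0.3369  0.1743  1.1526] [0.085  0.1718 0.2103] -1.4495036649523496 0.05274771638597856
```

Emit:
move_arm(
  moves=[
    {"hand": 0.2,"translation": [0,0,0],"spin": 0},
    {"hand": 0,"translation": [0,0,0],"spin": 0},
    {"hand": -1,"translation": [0,0,0],"spin": 0},
    {"hand": -1,"translation": [0,0,0],"spin": 0},
    {"hand": -1,"translation": [0,0,0],"spin": 0},
    {"hand": -1,"translation": [0,0,0],"spin": 0},
    {"hand": -1,"translation": [0,0,0],"spin": 0},
    {"hand": -1,"translation": [0,0,0],"spin": 0},
  ],
)

```text
t: 18.3
tcp_pos: [0.5352, -0.3765, 0.1208]
tool_rot: [-1.569, 0.002, 2.704]
force: [0.1, -0.2, 0.0]
width: 0.0856
```

Emit:
move_arm(
  moves=[
    {"hand": -1,"translation": [0,-0.01,0],"spin": 0},
    {"hand": -1,"translation": [0,-0.03,0],"spin": 0},
    {"hand": -1,"translation": [0,-0.06,0],"spin": 0},
    {"hand": -1,"translation": [0,-0.1,0],"spin": 0},
    {"hand": -1,"translation": [0,-0.14,0],"spin": 0},
    {"hand": -1,"translation": [0,-0.15,0],"spin": 0},
    {"hand": -1,"translation": [0,-0.15,0],"spin": 0},
  ],
)

```text
t: 18.88
tcp_pos: [0.5362, -0.377, 0.2759]
tool_rot: [-1.568, 0.009, 2.704]
force: [-0.1, 0.3, -0.6]
width: 0.0858
```

Run:
```python
from h import *
np.set_printoptions(precision=4,suppress=True)
s=ctrl.snapshot("side"); st=ctrl.get_state(); print(st["tcp_pos"],st["force"],st["width"])
P,u,v=pts(s); f=s["frame"].astype(int)[v,u]
m=(f[:,0]>150)&(f[:,2]<110)&(f[:,1]>60)&(f[:,0]-f[:,2]>90)&(np.hypot(P[:,0]-.538,P[:,1]+.376)<.05)&(P[:,2]>.1)
print(m.sum(),np.percentile(P[m],[2,50,98],axis=0))
t=m&(P[:,2]>np.percentile(P[m,2],60)); print(np.mean(P[t],0))
save(s,"g.png",(180,270,60,65),9)
```

```text
[ 0.5355 -0.3765  0.2733] [-1.1507  0.2474 -0.6907] 0.08557652243341528
343 [[ 0.5162 -0.4035  0.1236]
 [ 0.5425 -0.3835  0.1485]
 [ 0.5646 -0.3537  0.153 ]]
[ 0.5395 -0.3791  0.1507]
```

View pics/g.png

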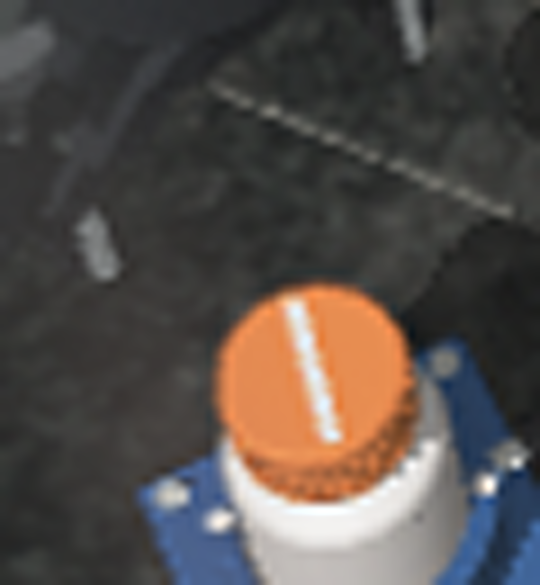

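Run:
```python
from h import *
np.set_printoptions(precision=4,suppress=True)
s=ctrl.snapshot("side")
R=lambda x,y,h: ray(s,180+(x+.5)/9-.5,270+(y+.5)/9-.5,h)
a,b=R(294,303,.15),R(331,440,.15); print((a+b)/2,np.degrees(np.arctan2(*(b-a)[1::-1])))
# tilt: plane fit of the top face
P,u,v=pts(s); c=(a+b)/2; m=(np.hypot(P[:,0]-c[0],P[:,1]-c[1])<.022)&(abs(P[:,2]-.15)<.008); Q=P[m]
k=np.linalg.lstsq(np.c_[Q[:,:2]-c[:2],np.ones(len(Q))],Q[:,2],rcond=None)[0]; print(m.sum(),k)
```

```text
[ 0.5389 -0.377   0.15  ] -46.490750880508884
220 [-0.0213 -0.0133  0.1494]
```

```bash
python3 -c "
from bench import ctrl
print(ctrl.close_job())"
```

```text
the job is handed in; nothing more can be done
None
```

The cap is on the jar and locked, and I handed the job in at about 19 s of the 72 s allowed; no verdict comes back.

**What I did:** I picked up the cap and lifted it about 25 cm. I lowered it over the neck with the bar near the white dots and felt the pad at about 3 N. I pressed to about 11 N, which by the spring rate is roughly 8 mm. I then turned it about 81° clockwise until a resisting torque showed the stop, let it up, opened the gripper and lifted clear.

**Last checks:**
- **Lock:** while letting up, the upward force fell from 5.8 to 1.2 N over 0.9 mm, so the hooks took the spring load. I had no direct reading of the pad. The cap top at about 0.150 m puts the lower rim at about 0.119 m, which matches the locked height.
- **Bar angle:** about 9° (0.16 rad) past the red dots, inside the 0.22 rad limit but at the outer end of the expected 5 to 9°.
- **Centring and tilt:** centred within about 2 mm and tilted about 0.025 rad.
- **Hand:** well clear of the jar, with no contact force beyond noise.

**Not settled:**
- **Sideways load:** there was a side force of about 4–6 N while pressing and turning; a 1 mm shift eased it only partly, and it was gone after release.
- **Cameras against arm:** the side camera and the arm disagreed by a few millimetres on the cap's position in the gripper. I used a compromise, and the fit worked.
- **Bystanders:** I did not measure them again, but the arm stayed away from them.

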